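# Clamp the long border block in the registration jig

## Task

Swing the jig's hold-down clip right up, then pluck the longest of the three printing blocks from the pocket tray and bring it, pattern side up, onto the jig's bed under the raised clip, pushed home so that its end is snug against the end stop and its long side snug against the side fence. Then lower the clip onto the block under control - do not let it drop - and let go. Leave the other two blocks, the ink tin, the roller and the palette knife where they are.

Things in the scene. Friction and masses are not known exactly. Their poses are not given: they have to be found in the camera images.
- tray: Grey pocket tray, fixed plate 150 (x) x 205 (y) x 18 mm. Origin: centre of its underside. Three equal pockets 113 (x) x 35 (y) mm, 12 mm deep (floor 6 mm above the table), centred at y = -64, 0, +64 mm. One block lies in each, along the tray's x, standing 14 mm proud of the plate; any block may be in any pocket.
- block_long: The longest block, to be clamped: wood with a dark carved 4 mm face on top, 108 (x) x 30 (y) x 26 (z) mm, about 60 g. Origin: centre of its underside; x along its length, z up. The same if turned by half a turn.
- block_mid: Like the long block but 82 mm long (82 x 30 x 26 mm, origin at the centre of its underside). Leave it.
- block_short: Like the long block but 60 mm long (60 x 30 x 26 mm, origin at the centre of its underside). Leave it.
- jig: Fixed registration jig: aluminium bed 210 (x) x 110 (y) x 8 mm. Origin: centre of underside. Steel end stop: face at x = +45 mm, 50 mm wide, top 20 mm above the table. Steel side fence: face at y = +15, from x = -67 to +45, 12 wide, top 16 above the table. Bed open to -x and -y. The block in place (along x, touching both) has its origin at x = -9, y = 0, z = +8 mm here.
- corner (a point): The inner corner of the jig at the bed's top, where the end stop's face and the side fence's face meet: x = +45, y = +15, z = +8 mm from the jig's origin; axes as the jig's.
- clip_pivot (a point): The clip's pivot, between two posts 58 mm high behind the end stop, at x = +80, y = 0, z = +46 mm from the jig's origin; the clip turns about the jig's y axis.
- clip_ball (a point): Centre of the black ball knob (24 mm across) at the free end of the clip, a handle to pinch from above along the jig's y. With the clip at 0 it lies 118 mm towards the jig's -x and 16 mm above the pivot (62 mm above the table), over the bed; it swings up and back on a 119 mm radius about the pivot.
- clip (a joint): Angle of the steel hold-down clip, rad (its 22 mm wide foot is 57 mm from the pivot). 0: down, foot 20 mm above the bed, too low for a block; 0.105: resting on a block, ball 74 mm above the table; 1.44: ball straight above the pivot; 1.75: end of travel, leaning back. No spring: 200 g, slight friction; let go it falls shut from below about 1.0 and stays up by itself above about 1.25.
- ink_tin: Ink tin, 70 mm across, 55 mm high, loose. Origin: centre of its underside. Leave it.
- brayer: Ink roller lying on the table: roller 36 mm across and 120 mm long, with a wooden handle reaching 140 mm to its own -x; loose, 36 mm high. Origin: under the roller's middle. Leave it.
- palette_knife: Palette knife, about 200 mm long, lying flat along its own x, loose. Leave it.
Mind the look-alikes: they are no part of the job. What is shaped like the block_long but white is not meant.

How it is judged:
By the outcome, as a careful person would: the job done as asked, in the order asked, and still so for the second after the job is handed in, with the robot touching nothing.
It also fails if it takes over 72 s, if anything falls off the work surface, if the arm or the gripper's body presses on something with over 40 N, if the wrist force passes 120 N, or if a joint passes its speed limit or range.

## Robot

A 6-joint arm with a two-finger parallel gripper is mounted at the origin on the work surface. World frame = base frame: x ahead of the robot, y to its left, z up, the work surface at z = 0. Lengths are in m, angles in rad, forces in N, time in s.
With the tool pointing down it reaches from about 0.35 to 0.8 m from the base axis. Payload 7.3 kg.
Tool frame: the origin (TCP) lies on the centre line of the jaws, within the pads' length; the fingertips stand 14 mm ahead of it and the grasp point (between the pads) lies 5 mm behind it; z points along the fingers, y is the line along which they close (so a half turn about z gives the same grasp; the last joint's range is limited). The gripper opens to 85 mm and grips with 20 to 120 N. Pads are 22 mm wide; open, the fingers measure 114 mm over their backs; the gripper's body (76 mm by 85 mm) begins 54 mm behind the grasp point. The pads swing forward as they close: fully open they stand 13 mm farther back than shut.
Start: joints at [-1.425, 0.342, 1.524, -0, 1.275, -0.146], TCP at [0.151, -0.503, 0.245] pointing down, gripper open.
Joint ranges: [-2.53, 2.53], [-0.77, 2.02], [0.04, 2.7], [-1, 4.14], [0.28, 2.66], [-3.11, 3.11]. Speed limits (rad/s): [2.57, 2.57, 3.14, 3.14, 3.14, 3.14].

## Interface

Orientations are given as a unit quaternion [x, y, z, w].
In Python, from station import manip gives the robot as it stands.
- The arm moves only by the shell command python3 -m creep 'ROWS' [OPENING] [FORCE]. ROWS is JSON, a list of rows, each a list of 2 entries, a list of its own where there are three numbers: the shift along the tool's x, y, z in units of 25 mm (1.0 is 25 mm), then the turn about the tool's z in rad. In form: [[[x, y, z], spin], ...]. A call has 1 to 10 rows; each row shifts and turns the commanded pose from where the row before left it, along the tool's axes as they then stand; what a row does not reach is not made up. A row lasts 1/12 s, in which the tool goes at most 41.7 mm and 7.16 degrees, less where a joint would pass 70% of its speed; a pose out of reach is approached as far as the arm can. A call is refused whole if a number of a shift passes 1 or a number of a turn 0.125, either way. A call with a gripper value outside its range is refused whole. OPENING is the gripper command: -1 is shut, 1 is fully open, values between are in proportion, set as the call begins (- or left out, the last holds). The fingers move at their own pace and stop on an object; FORCE is the grip in N (left out, the last holds). Time passes only in rows, so rows that do not move let the fingers close. It gives the time, the measured TCP pose, the force, the opening and the grip force at its end, in the units of the state.
- manip.read_state(): the state, without advancing time (a new reading comes with each control period).
- manip.get_image(name): name is "side" or "top" or "wrist"; returns the picture (480x640x3 uint8, red, green, blue); there is no depth.
- manip.camera_info(name): a dict with "fx", "fy", "cx", "cy" (pixels), "D" ([k1, k2, p1, p2, k3] as OpenCV has them; the pictures are not rectified), "world_to_cam" (4x4, takes a point from world to camera coordinates); the wrist camera has in their place "hand_eye" (4x4, takes a point from camera to tool coordinates, whose origin is the TCP and whose axes are the flange's). Camera axes: x right, y down, z forward; pixel columns grow to the right and rows downward; lengths in m; the calibration is good to about 2 mm. A picture is of the moment at which its call begins: read the wrist's pose just before it. camera_info takes no time and is no camera call.
- manip.finish_job(): hands the job in; it is judged then, once.
The state is a dict: "clock": time; "qpos": joint angles; "dq": joint speeds; "joint_torque": joint torques, N m; "ee_pos": TCP position; "eef_rot": TCP orientation; "contact_force": force on the tool from outside, world axes, zero at the start; "moment": the same for the moment, N m; "opening": finger opening in m; "grasp_force": force on a finger pad.
Only numpy, scipy, OpenCV 4.12 (cv2) and the standard library are available. Lean on these libraries where they do the work, as an engineer would, in place of code of your own. Each camera call takes 0.05 s, during which the arm holds its last target. There are 200 camera calls.

## Working session

There is one attempt and no reset: what is moved stays moved. The work goes in short steps, Python scripts to look and compute and a shell command to move; the robot and the scene stay as the last step left them, time stands still between calls to the robot, and variables do not carry over. Pictures are saved under pics/ and viewed, at most 10 in all, crops included, and the job is handed in when it is done.

```bash
ls; mkdir -p pics
python3 - <<'E'
from station import manip
import cv2,json
s=manip.read_state();print(s)
for n in("top","side"):
    cv2.imwrite(f"pics/{n}0.png",manip.get_image(n)[:,:,::-1]);print(n,manip.camera_info(n))
print(manip.camera_info("wrist"))
E
```

```text
pics
{'clock': 0.0, 'qpos': array([-1.42499255e+00,  3.42732761e-01,  1.52504140e+00,  5.52988723e-05,
        1.27540799e+00, -1.45969221e-01]), 'dq': array([-0.00067514, -0.00041188,  0.00035773, -0.00087484, -0.0009973 ,
        0.00216876]), 'joint_torque': array([-5.78531508e-04, -4.33678114e+01, -2.46016771e+01, -2.66099805e-04,
        7.70737039e-03, -7.65695347e-06]), 'ee_pos': array([ 0.15101144, -0.50240503,  0.24461223]), 'eef_rot': array([ 9.89378285e-01,  1.45361540e-01,  2.65112530e-05, -7.94746833e-04]), 'contact_force': array([ 0.2201001 , -1.04898331, -0.27598611]), 'moment': array([-0.03725812, -0.00525842,  0.02913875]), 'grasp_force': 0.0, 'opening': 0.0854225891541283}
top {'fx': 440.8558019725579, 'fy': 440.8558019725579, 'cx': 320.62948183181334, 'cy': 245.0599729942588, 'D': array([0.03477896, 0.        , 0.        , 0.        , 0.        ]), 'world_to_cam': array([[ 4.00300043e-03, -9.99694945e-01, -2.43719707e-02,
         2.25775904e-02],
       [-9.91154493e-01, -7.33384790e-04, -1.32711090e-01,
         6.08095328e-01],
       [ 1.32652732e-01,  2.468763
[... 413 characters left out ...]
531,  0.78111234, -0.62409168,  0.04871869],
       [ 0.02635175, -0.62359356, -0.78130446,  1.09331972],
       [ 0.        ,  0.        ,  0.        ,  1.        ]])}
{'fx': 374.79234876121365, 'fy': 374.79234876121365, 'cx': 313.7880442969783, 'cy': 241.08896802083368, 'D': array([0.02248233, 0.        , 0.        , 0.        , 0.        ]), 'hand_eye': array([[ 7.12485906e-04, -9.64897029e-01, -2.62627522e-01,
         6.58164634e-02],
       [ 9.99998737e-01,  3.14294554e-04,  1.55818827e-03,
        -5.76538908e-04],
       [-1.42094884e-03, -2.62628300e-01,  9.64896034e-01,
        -1.28321539e-01],
       [ 0.00000000e+00,  0.00000000e+00,  0.00000000e+00,
         1.00000000e+00]])}
```

View pics/top0.png

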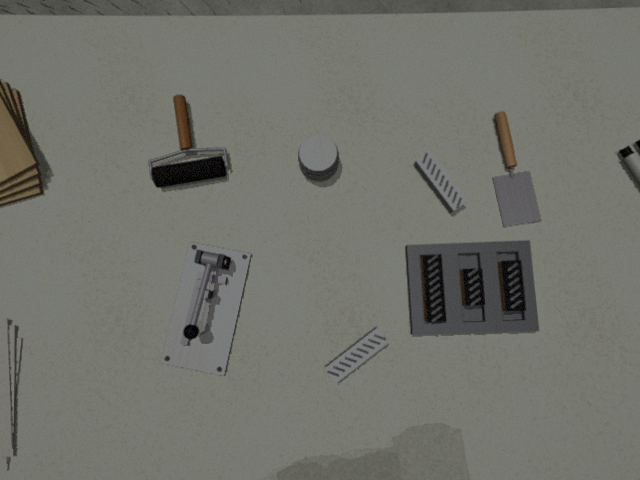

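View pics/side0.png

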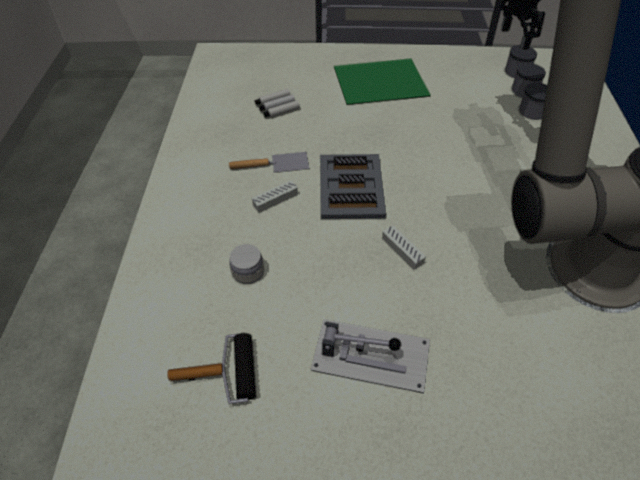

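The top view shows three dark-faced blocks in the tray: (432,288), longest at about 68 px; (512,285), middle; (472,287), short. White look-alikes lie at (440,182) and (357,354). The one meant is (432,288): it has wood sides and a dark face, and it is the longest. The jig is at (207,308), with its ball at (191,331) and its pivot at (213,260), so the jig's +x points up in the picture.

```bash
cat > h.py <<'E'
import numpy as np,cv2
from station import manip
from scipy.spatial.transform import Rotation as R
def cam(n):
    c=manip.camera_info(n);K=np.array([[c['fx'],0,c['cx']],[0,c['fy'],c['cy']],[0,0,1]])
    if n=='wrist':
        s=manip.read_state();T=np.eye(4);T[:3,:3]=R.from_quat(s['eef_rot']).as_matrix();T[:3,3]=s['ee_pos'];cw=T@c['hand_eye']
    else: cw=np.linalg.inv(c['world_to_cam'])
    return K,c['D'],cw
def ray(C,px):
    K,D,cw=C;p=cv2.undistortPoints(np.float64(px).reshape(-1,1,2),K,D)[:,0]
    return cw[:3,3],np.c_[p,np.ones(len(p))]@cw[:3,:3].T
def plane(C,px,z):
    o,d=ray(C,px);return o+d*((z-o[2])/d[:,2])[:,None]
def proj(C,P):
    K,D,cw=C;w=np.linalg.inv(cw);return cv2.projectPoints(np.float64(P).reshape(-1,3),cv2.Rodrigues(w[:3,:3])[0],w[:3,3],K,D)[0][:,0]
def tri(Ca,a,Cb,b):
    o1,d1=ray(Ca,a);o2,d2=ray(Cb,b);d1,d2=d1[0],d2[0]
    t=np.linalg.lstsq(np.c_[d1,-d2],o2-o1,rcond=None)[0];p,q=o1+t[0]*d1,o2+t[1]*d2
    return (p+q)/2,np.linalg.norm(p-q)
def yaw(): # tool x axis direction
    M=R.from_quat(manip.read_state()['eef_rot']).as_matrix();return np.arctan2(M[1,0],M[0,0])
E
python3 - <<'E'
from h import *
T,S=cam('top'),cam('side')
im=cv2.imread('pics/top0.png');g=cv2.cvtColor(im,cv2.COLOR_BGR2GRAY)
# screws (dark dots) in the bed, refined as darkest centroid
def dot(p,r=5):
    x,y=p;w=g[y-r:y+r+1,x-r:x+r+1].astype(float);k=np.clip(np.median(w)-25-w,0,None);Y,X=np.mgrid[-r:r+1,-r:r+1]
    return [x+(k*X).sum()/k.sum(),y+(k*Y).sum()/k.sum()]
sc=np.array([dot(p) for p in[(195,246),(246,256),(167,358),(219,369)]])
P=plane(T,sc,.008);print(sc,P[:,:2]);print('centre',P.mean(0),'side lens',np.linalg.norm(P[0]-P[2]),np.linalg.norm(P[0]-P[1]))
d=(P[0]+P[1]-P[2]-P[3]);print('jig yaw',np.arctan2(d[1],d[0]))
print('ball',tri(T,[191,331.5],S,[395,344]))
# tray outline & block
hsv=cv2.cvtColor(im,cv2.COLOR_BGR2HSV)
print('tray corners',plane(T,[[407,246],[529,241],[538,332],[411,335]],.018)[:,:2])
print('block face',plane(T,[[422.5,255],[441,255],[426,322],[445,321]],.032)[:,:2])
c=im[215:350,390:560];c2=im[235:385,155:265]
cv2.imwrite('pics/crop1.png',np.hstack([cv2.resize(c,(500,397)),cv2.resize(c2,(291,397))]))
E
```

```text
[[195.20408163 247.91043084]
 [246.05610098 256.82328191]
 [166.82981366 358.14409938]
 [219.06970849 368.9112801 ]] [[0.60727558 0.24277056]
 [0.59179774 0.15385666]
 [0.42086977 0.28212672]
 [0.40358275 0.19370064]]
centre [0.50588146 0.21811364 0.008     ] side lens 0.19051517326340564 0.09025101096706477
jig yaw -0.20834624985407493
ball (array([0.46791519, 0.2270571 , 0.06077898]), np.float64(9.289478885991861e-05))
tray corners [[ 0.60959247 -0.12207618]
 [ 0.61822692 -0.32517007]
 [ 0.46838238 -0.33039414]
 [ 0.46145341 -0.12518925]]
block face [[ 0.59270824 -0.14486553]
 [ 0.59275965 -0.17521655]
 [ 0.48328115 -0.14743418]
 [ 0.48512279 -0.17799904]]
```

View pics/crop1.png

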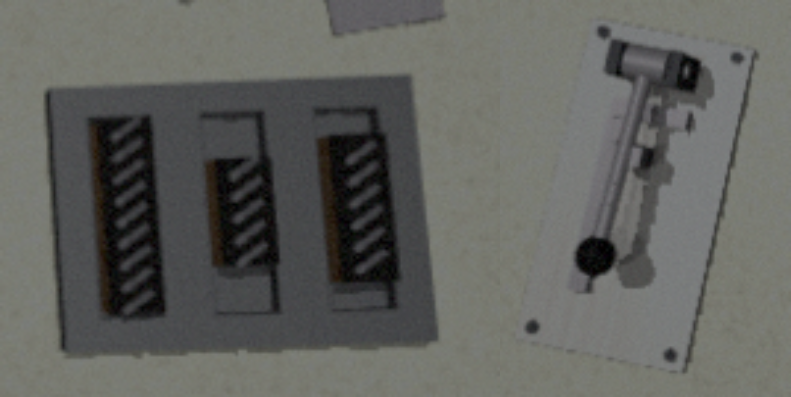

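The crop confirms the leftmost tray block as the longest: dark carved face, wood sides, about 109 mm long, centred near (0.538,-0.161). The jig centre is at (0.506,0.218) with yaw -0.208. The ball triangulates to where the jig geometry predicts. I'm moving towards the ball now.

```bash
python3 -m creep '[[[0,0,0],0.125],[[0,0,0],0.125],[[0,0,0],0.125],[[0,0,0],0.125],[[0.62,-0.95,0],0],[[0.62,-0.95,0],0],[[0.62,-0.95,0],0],[[0.62,-0.95,0],0],[[0.62,-0.95,0],0],[[0.62,-0.95,0],0]]' 0.2 40
python3 -m creep '[[[0.62,-0.95,0],0],[[0.62,-0.95,0],0],[[0.62,-0.95,0],0],[[0.62,-0.95,0],0],[[0.62,-0.95,0],0],[[0.62,-0.95,0],0],[[0.62,-0.95,0],0],[[0.62,-0.95,0],0],[[0.62,-0.95,0],0],[[-0.16,-0.98,0],0]]'
python3 -m creep '[[[-0.16,-0.98,0],0],[[-0.16,-0.98,0],0],[[-0.16,-0.98,0],0],[[-0.16,-0.98,0],0],[[-0.16,-0.98,0],0],[[-0.16,-0.98,0],0],[[-0.16,-0.98,0],0],[[-0.16,-0.98,0],0],[[-0.16,-0.98,0],0],[[-0.16,-0.98,0],0]]'
cat >> h.py <<'E'
def go(p,yw,wait=None):
    s=manip.read_state();d=np.array(p)-s['ee_pos'];y=yaw();c,n=np.cos(y),np.sin(y)
    print('units tool xyz',np.round(np.array([d[0]*c+d[1]*n,d[0]*n-d[1]*c,-d[2]])/.025,3),'spin',round((y-yw+np.pi/2)%np.pi-np.pi/2,4))
    print('clock',round(s['clock'],2),'pos',np.round(s['ee_pos'],4),'yaw',round(y,4),'F',np.round(s['contact_force'],1),'open',round(s['opening'],4),'grip',s['grasp_force'])
JC=np.array([.5059,.2181,0]);JY=-.208
def jig(x,y,z):
    c,n=np.cos(JY),np.sin(JY);return JC+[x*c-y*n,x*n+y*c,z]
E
python3 -c "
from h import *
go([.4685,.2265,.13],JY)"
```

```text
clock: 0.93
ee_pos: [0.2722, -0.3813, 0.245]
eef_rot: [0.995, -0.104, -0.0, -0.0]
contact_force: [0.5, -0.1, -0.0]
opening: 0.0515
grasp_force: 0.0
clock: 1.77
ee_pos: [0.4558, -0.1769, 0.2448]
eef_rot: [0.995, -0.104, 0.001, 0.0]
contact_force: [-0.0, 0.5, -0.8]
opening: 0.0514
grasp_force: 0.0
clock: 2.6
ee_pos: [0.4645, 0.0717, 0.245]
eef_rot: [0.995, -0.104, -0.0, 0.0]
contact_force: [-0.5, 0.3, -0.9]
opening: 0.0513
grasp_force: 0.0
units tool xyz [-1.122 -6.091  4.599] spin -0.0002
clock 2.6 pos [0.4645 0.0717 0.245 ] yaw -0.2082 F [-0.5  0.3 -0.9] open 0.0513 grip 0.0
```

```bash
python3 -m creep '[[[-0.18,-0.9,0.6],0],[[-0.18,-0.9,0.6],0],[[-0.18,-0.9,0.6],0],[[-0.18,-0.9,0.6],0],[[-0.18,-0.9,0.6],0],[[-0.18,-0.9,0.6],0],[[0,0,0],0],[[0,0,0],0]]'
python3 - <<'E'
from h import *
C=cam('wrist');go([.4685,.2265,.057],JY)
im=manip.get_image('wrist')[:,:,::-1];cv2.imwrite('pics/w1.png',im)
print(proj(C,[jig(-38,0,62)*0+jig(-.038,0,.062),jig(.045,.015,.008),jig(.045,.015,.016),jig(-.067,.015,.016),jig(.08,0,.046)]).round(1))
E
```

```text
clock: 3.27
ee_pos: [0.4654, 0.2087, 0.1542]
eef_rot: [0.995, -0.103, -0.001, 0.001]
contact_force: [0.2, -0.4, -0.6]
opening: 0.0511
grasp_force: 0.0
units tool xyz [-0.026 -0.722  3.886] spin 0.0021
clock 3.27 pos [0.4654 0.2087 0.1542] yaw -0.2059 F [ 0.2 -0.4 -0.6] open 0.0511 grip 0.0
[[284.8 250.3]
 [266.5 112.9]
 [265.1 112.1]
 [269.9 269.6]
 [283.   43.2]]
```

View pics/w1.png

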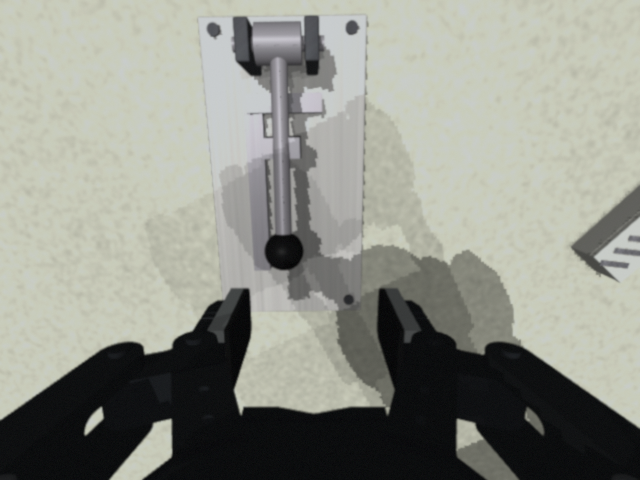

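The wrist view puts the ball at (284,252), predicted (285,250). Screws are at (214,30), (352,28) and (349,299), and the inner corner at about (267,113). The geometry agrees, so I'm descending and pinching.

```bash
python3 -m creep '[[[0,-0.72,0],0],[[0,0,0.7],0],[[0,0,0.8],0],[[0,0,0.8],0],[[0,0,0.8],0],[[0,0,0.8],0],[[0,0,0],0],[[0,0,0],0]]'
python3 - <<'E'
from h import *
go(jig(-.038,0,.057),JY)
C=cam('wrist')
E
python3 -m creep '[[[0,0,0],0],[[0,0,0],0],[[0,0,0],0],[[0,0,0],0],[[0,0,0],0]]' -1 40
python3 -c "
from h import *
go(jig(-.038,0,.057),JY)"
```

```text
clock: 3.98
ee_pos: [0.4701, 0.2248, 0.058]
eef_rot: [0.995, -0.105, -0.0, 0.0]
contact_force: [0.8, -0.0, 0.0]
opening: 0.0511
grasp_force: 0.0
units tool xyz [-0.064 -0.034  0.039] spin -0.0015
clock 3.98 pos [0.4701 0.2248 0.058 ] yaw -0.2095 F [ 0.8 -0.   0. ] open 0.0511 grip 0.0
clock: 4.4
ee_pos: [0.4712, 0.2263, 0.0595]
eef_rot: [0.995, -0.104, 0.002, -0.001]
contact_force: [-1.1, 2.5, 7.0]
opening: 0.0216
grasp_force: 39.0
units tool xyz [-0.096  0.036  0.1  ] spin -0.0001
clock 4.4 pos [0.4712 0.2263 0.0595] yaw -0.2081 F [-1.1  2.5  7. ] open 0.0216 grip 38.99998962879181
```

```bash
python3 -c "
import numpy as np
f=np.linspace(.135,1.785,21);p=np.c_[-119*np.cos(f),-119*np.sin(f)]
print((np.diff(p,axis=0)/25).round(2).tolist())"
```

```text
[[0.07, -0.39], [0.1, -0.38], [0.13, -0.37], [0.16, -0.36], [0.19, -0.34], [0.22, -0.33], [0.24, -0.31], [0.27, -0.29], [0.29, -0.26], [0.31, -0.24], [0.33, -0.21], [0.35, -0.18], [0.36, -0.15], [0.37, -0.12], [0.38, -0.09], [0.39, -0.06], [0.39, -0.03], [0.39, 0.0], [0.39, 0.04], [0.39, 0.07]]
```

```bash
python3 -m creep '[[[0.07,0,-0.39],0],[[0.1,0,-0.38],0],[[0.13,0,-0.37],0],[[0.16,0,-0.36],0],[[0.19,0,-0.34],0],[[0.22,0,-0.33],0],[[0,0,0],0]]' 
python3 -c "
from h import *
f=.63;go(jig(.08-.119*np.cos(f),0,.041+.119*np.sin(f)),JY)"
```

```text
clock: 4.98
ee_pos: [0.4927, 0.222, 0.1141]
eef_rot: [0.995, -0.104, 0.001, -0.001]
contact_force: [-0.1, 6.1, -0.5]
opening: 0.0211
grasp_force: 39.5
units tool xyz [-0.095  0.045  0.119] spin -0.0005
clock 4.98 pos [0.4927 0.222  0.1141] yaw -0.2085 F [-0.1  6.1 -0.5] open 0.0211 grip 39.52265202999115
```

```bash
python3 -m creep '[[[0.24,-0.03,-0.31],0],[[0.27,-0.02,-0.29],0],[[0.29,0,-0.26],0],[[0.31,0,-0.24],0],[[0.33,0,-0.21],0],[[0.35,0,-0.18],0],[[0.36,0,-0.15],0],[[0,0,0],0]]' 
python3 -c "
from h import *
f=.135+.0825*13;go(jig(.08-.119*np.cos(f),0,.041+.119*np.sin(f)),JY)"
```

```text
clock: 5.65
ee_pos: [0.5461, 0.2116, 0.1542]
eef_rot: [0.995, -0.104, 0.001, -0.001]
contact_force: [-0.3, 5.8, 0.7]
opening: 0.0214
grasp_force: 40.0
units tool xyz [-0.119  0.079  0.077] spin -0.001
clock 5.65 pos [0.5461 0.2116 0.1542] yaw -0.209 F [-0.3  5.8  0.7] open 0.0214 grip 40.02942144870758
```

```bash
python3 -m creep '[[[0.37,-0.02,-0.12],0],[[0.38,-0.02,-0.09],0],[[0.39,0,-0.06],0],[[0.39,0,-0.03],0],[[0.39,0,0],0],[[0.39,0,0.04],0],[[0.35,0,0.06],0],[[0,0,0],0],[[0,0,0],0]]' 
python3 -c "
from h import *
f=1.785;go(jig(.08-.119*np.cos(f),0,.041+.119*np.sin(f)),JY)"
```

```text
clock: 6.4
ee_pos: [0.6095, 0.198, 0.1578]
eef_rot: [0.995, -0.104, -0.0, 0.0]
contact_force: [-0.4, 0.2, 0.2]
opening: 0.0
grasp_force: 0.0
units tool xyz [-0.009  0.071  0.02 ] spin -0.0009
clock 6.4 pos [0.6095 0.198  0.1578] yaw -0.2089 F [-0.4  0.2  0.2] open 0.0 grip 0.0
```

The gripper lost the ball near the top, so I'm looking at where the clip is.

Run:
```python
from h import *
a=manip.get_image('side')[:,:,::-1][250:420,280:460];b=manip.get_image('wrist')[:,:,::-1]
print(proj(cam('side'),[jig(.08-.119*np.cos(f),0,.046+.119*np.sin(f)) for f in(.135,.9,1.2,1.5,1.785,1.885)]).round(0)-[280,250])
cv2.imwrite('pics/s2.png',np.hstack([cv2.resize(a,(400,378)),cv2.resize(b,(400,300))[:, :][:300] if 0 else cv2.copyMakeBorder(cv2.resize(b,(400,300)),0,78,0,0,0)]))
```

```text
[[115.  93.]
 [ 94.  66.]
 [ 76.  57.]
 [ 56.  50.]
 [ 36.  47.]
 [ 30.  47.]]
```

View pics/s2.png

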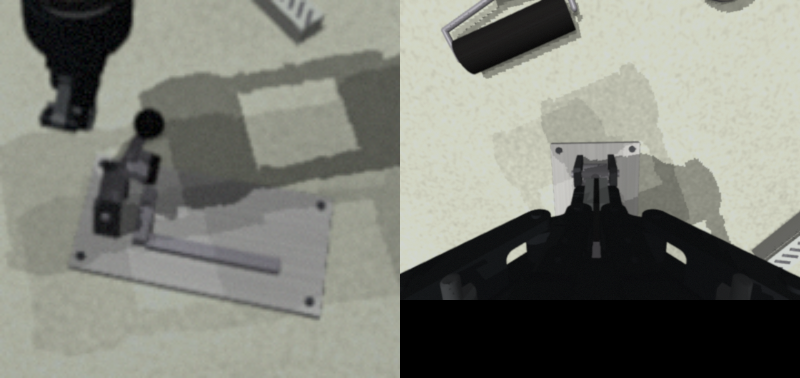

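The clip stayed partly up: the ball in the side view is at about (347,306), which is a clip angle of about 1.2. I'll bring the closed fingers over to the bed side of the ball and push it back.

```bash
python3 -m creep '[[[0,0,-0.9],0],[[0,0,-0.9],0],[[-0.4,0,-0.4],0],[[-0.9,0,0],0],[[-0.9,0,0],0],[[-0.9,0,0],0],[[-0.9,0,0],0],[[0,0,0],0]]' -1 40
python3 - <<'E'
from h import *
go(jig(.005,0,.155),JY)
S=cam('side');g=manip.get_image('side');a=g[240:360,300:420].max(2)
w=(a<40).astype(np.uint8);n,l,st,c=cv2.connectedComponentsWithStats(w)
for i in range(1,n):
    if st[i,4]>25: print(st[i],c[i]+[300,240])
cv2.imwrite('pics/s3.png',cv2.resize(g[230:380,280:460,::-1],(480,400)))
E
```

```text
clock: 7.17
ee_pos: [0.5068, 0.2203, 0.2131]
eef_rot: [0.995, -0.103, -0.001, 0.0]
contact_force: [0.6, 0.5, -0.1]
opening: 0.0001
grasp_force: 0.0
units tool xyz [0.181 0.093 2.325] spin 0.0021
clock 7.17 pos [0.5068 0.2203 0.2131] yaw -0.2059 F [ 0.6  0.5 -0.1] open 0.0001 grip 0.0
[  62    0   54   63 1679] [386.89815366 259.60988684]
[70 52  7 10 32] [372.90625 296.46875]
[ 41  60  12  13 120] [346.41666667 305.61666667]
[45 80  6 13 44] [348.09090909 326.27272727]
[ 23 103  11  13  97] [328.16494845 350.02061856]
```

View pics/s3.png

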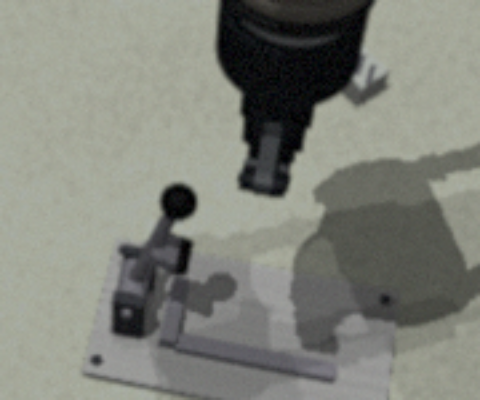

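The ball is unmoved at (346,306), so the clip is holding itself. Next I go down and push towards +x.

```bash
python3 -m creep '[[[0,0.08,0.8],0],[[0,0,0.8],0],[[0,0,0.7],0],[[0.3,0,0],0],[[0.4,0,0],0],[[0.4,0,0],0],[[0.3,0,0],0],[[0.3,0,0],0],[[0.3,0,0],0],[[0.3,0,0],0]]'
python3 -m creep '[[[0.3,0,0],0],[[0.3,0,0],0],[[0.3,0,0],0],[[0.15,0,0],0],[[0,0,0],0],[[0,0,0],0]]'
python3 - <<'E'
from h import *
go(jig(.082,0,.155),JY)
g=manip.get_image('side');a=g[240:360,290:420].max(2)
w=(a<40).astype(np.uint8);n,l,st,c=cv2.connectedComponentsWithStats(w)
for i in range(1,n):
    if st[i,4]>25: print(st[i],c[i]+[290,240])
E
```

```text
clock: 8.05
ee_pos: [0.5685, 0.2052, 0.156]
eef_rot: [0.995, -0.104, 0.0, -0.0]
contact_force: [-0.9, -0.0, 1.1]
opening: -0.0
grasp_force: 0.2
clock: 8.55
ee_pos: [0.5931, 0.1999, 0.1553]
eef_rot: [0.995, -0.104, -0.0, 0.0]
contact_force: [0.5, 0.5, 0.0]
opening: 0.0001
grasp_force: 0.0
units tool xyz [-0.284  0.009  0.013] spin -0.0003
clock 8.55 pos [0.5931 0.1999 0.1553] yaw -0.2083 F [0.5 0.5 0. ] open 0.0001 grip 0.0
[  10    0   52   71 1676] [325.50477327 269.32159905]
[17  0 14  5 36] [314.44444444 241.        ]
[15 54 13 16 96] [310.11458333 299.92708333]
[37 74 11 16 99] [331.98989899 321.65656566]
[ 33 102  11  14 106] [328.28301887 349.4245283 ]
```

The ball is now at (310,300), which is the end of travel at 1.75. On to the block.

```bash
python3 -m creep '[[[-0.3,0,-0.8],0],[[0,0,-0.9],0],[[0.08,0.97,-0.9],0],[[0.08,0.97,0],0],[[0.08,0.97,0],0],[[0.08,0.97,0],0],[[0.08,0.97,0],0],[[0.08,0.97,0],0],[[0.08,0.97,0],0],[[0.08,0.97,0],0]]' 0.2 40
python3 -m creep '[[[0.08,0.97,0],0],[[0.08,0.97,0],0],[[0.08,0.97,0],0],[[0.08,0.97,0],0],[[0.08,0.97,0.5],0],[[0.08,0.97,0.7],0],[[0,0.8,0.7],-0.119],[[0,0,0.7],-0.119],[[0,0,0],0],[[0,0,0],0]]'
python3 - <<'E'
from h import *
C=cam('wrist');go([.5385,-.1613,.05],.03)
im=manip.get_image('wrist')[:,:,::-1];cv2.imwrite('pics/w2.png',im)
b=np.array([.5385,-.1613,.032]);u=np.array([1,.03,0]);v=np.array([-.03,1,0])
print(proj(C,[b+i*.054*u+j*.015*v for i in(1,-1) for j in(1,-1)]).round(1).tolist())
E
```

```text
clock: 9.43
ee_pos: [0.5607, 0.0076, 0.2208]
eef_rot: [0.995, -0.104, 0.0, 0.0]
contact_force: [0.2, 0.3, 0.8]
opening: 0.0509
grasp_force: 0.0
clock: 10.27
ee_pos: [0.5383, -0.1556, 0.1552]
eef_rot: [1.0, 0.013, -0.001, -0.0]
contact_force: [-0.0, -0.3, 0.7]
opening: 0.0511
grasp_force: 0.0
units tool xyz [3.000e-03 2.280e-01 4.209e+00] spin -0.0039
clock 10.27 pos [ 0.5383 -0.1556  0.1552] yaw 0.0261 F [-0.  -0.3  0.7] open 0.0511 grip 0.0
[[299.5, 157.2], [345.4, 157.1], [301.5, 308.5], [342.5, 308.4]]
```

View pics/w2.png

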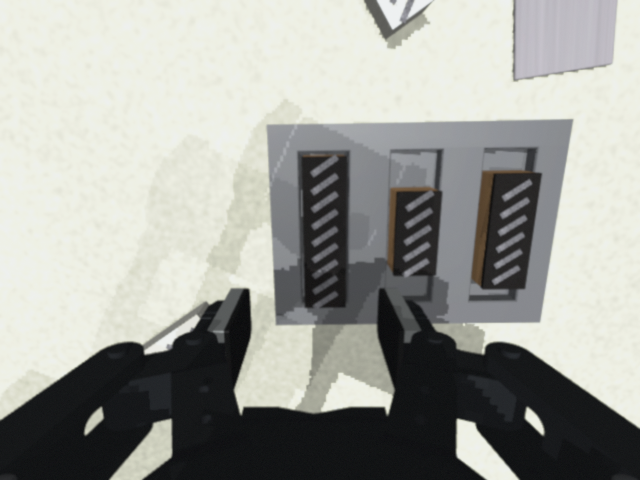

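The wrist view shows the long block's face at corners (303,156) to (346,306), about 3 px right of the prediction. That puts it about 2 mm further towards -y. I'm descending with that correction.

```bash
python3 -m creep '[[[0,0.32,0.7],0],[[0,0,0.9],0],[[0,0,0.9],0],[[0,0,0.9],0],[[0,0,0.8],0],[[0,0,0.3],0],[[0,0,0.25],0],[[0,0,0],0],[[0,0,0],0]]'
python3 -c "
from h import *
go([.5385,-.1635,.036],.028)"
python3 -m creep '[[[0,0,0],0],[[0,0,0],0],[[0,0,0],0],[[0,0,0],0],[[0,0,0],0]]' -1 50
python3 -c "
from h import *
go([.5385,-.1635,.036],.028)"
```

```text
clock: 11.07
ee_pos: [0.54, -0.164, 0.038]
eef_rot: [1.0, 0.015, 0.001, 0.0]
contact_force: [-0.2, -0.2, 0.3]
opening: 0.0511
grasp_force: 0.0
units tool xyz [-0.058 -0.023  0.08 ] spin 0.0016
clock 11.07 pos [ 0.54  -0.164  0.038] yaw 0.0296 F [-0.2 -0.2  0.3] open 0.0511 grip 0.0
clock: 11.48
ee_pos: [0.54, -0.1644, 0.0383]
eef_rot: [1.0, 0.015, 0.001, 0.001]
contact_force: [0.4, 1.2, 6.3]
opening: 0.0284
grasp_force: 49.9
units tool xyz [-0.06  -0.036  0.094] spin 0.0015
clock 11.48 pos [ 0.54   -0.1644  0.0383] yaw 0.0295 F [0.4 1.2 6.3] open 0.0284 grip 49.85626995563507
```

```bash
python3 -m creep '[[[0,0,-0.3],0],[[0,0,-0.6],0],[[0,0,-0.9],0],[[0,0,-0.9],0],[[0,0,-0.9],0],[[0,0,0],0]]'
python3 - <<'E'
from h import *
go(jig(-.016,-.005,.09),JY)
im=manip.get_image('wrist')[:,:,::-1];cv2.imwrite('pics/w3.png',im)
E
```

```text
clock: 11.98
ee_pos: [0.5414, -0.165, 0.132]
eef_rot: [1.0, 0.015, 0.004, 0.002]
contact_force: [0.3, -1.5, 0.4]
opening: 0.0281
grasp_force: 49.4
units tool xyz [ -1.632 -15.317   1.68 ] spin 0.2377
clock 11.98 pos [ 0.5414 -0.165   0.132 ] yaw 0.0297 F [ 0.3 -1.5  0.4] open 0.0281 grip 49.4218647480011
```

View pics/w3.png

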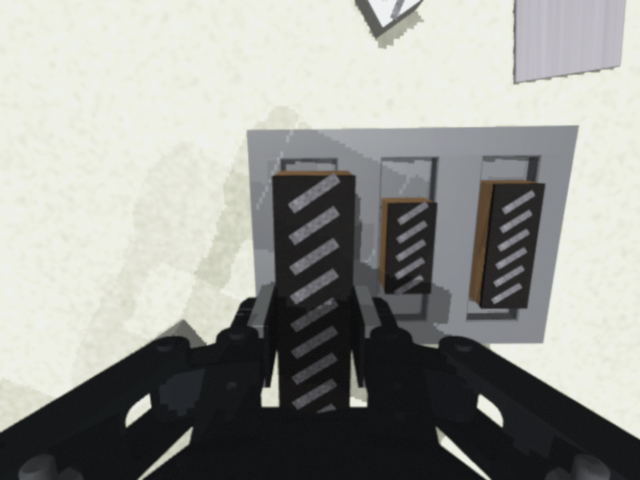

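The block is held level across its middle; its front edge is at row 175, columns 274–355. The other two blocks are undisturbed. I'm carrying it to the jig.

```bash
python3 -c "
from h import *
C=cam('wrist');s=manip.read_state();P=plane(C,[[274,176],[355,176]],s['ee_pos'][2]-.0063);y=yaw();d=P-s['ee_pos'];print(d@[np.cos(y),np.sin(y),0],d@[np.sin(y),-np.cos(y),0])"
python3 -m creep '[[[0,0,0],0.119],[[0,0,0],0.119],[[-0.34,-0.97,0],0],[[-0.34,-0.97,0],0],[[-0.34,-0.97,0],0],[[-0.34,-0.97,0],0],[[-0.34,-0.97,0],0],[[-0.34,-0.97,0],0],[[-0.34,-0.97,0],0],[[-0.34,-0.97,0],0]]'
python3 -m creep '[[[-0.34,-0.97,0],0],[[-0.34,-0.97,0],0],[[-0.34,-0.97,0],0],[[-0.34,-0.97,0],0],[[-0.34,-0.97,0],0],[[-0.34,-0.97,0],0],[[-0.34,-0.9,0],0],[[0,0,0],0],[[0,0,0],0]]'
python3 -c "
from h import *
go(jig(-.0135,-.004,.0415),JY)"
```

```text
[0.05305524 0.0530649 ] [-0.0143321   0.01449341]
clock: 12.87
ee_pos: [0.5117, 0.0411, 0.126]
eef_rot: [0.995, -0.104, -0.001, 0.0]
contact_force: [0.3, -0.0, -0.2]
opening: 0.028
grasp_force: 49.5
clock: 13.62
ee_pos: [0.4883, 0.2173, 0.126]
eef_rot: [0.995, -0.103, -0.001, 0.0]
contact_force: [-0.2, -0.7, -0.1]
opening: 0.0282
grasp_force: 49.5
units tool xyz [ 0.142 -0.018  3.379] spin 0.0022
clock 13.62 pos [0.4883 0.2173 0.126 ] yaw -0.2058 F [-0.2 -0.7 -0.1] open 0.0282 grip 49.50826317071915
```

```bash
python3 -m creep '[[[0.14,-0.02,0.6],0],[[0,0,0.7],0],[[0,0,0.7],0],[[0,0,0.6],0],[[0,0,0.4],0],[[0,0,0.2],0],[[0,0,0.1],0],[[0,0,0],0],[[0,0,0],0]]'
python3 -c "
from h import *
go(jig(-.0135,-.004,.0405),JY)"
```

```text
clock: 14.37
ee_pos: [0.4932, 0.2162, 0.0448]
eef_rot: [0.995, -0.104, 0.0, -0.0]
contact_force: [-0.4, -0.8, -0.8]
opening: 0.0279
grasp_force: 49.5
units tool xyz [-0.057 -0.019  0.174] spin -0.0004
clock 14.37 pos [0.4932 0.2162 0.0448] yaw -0.2084 F [-0.4 -0.8 -0.8] open 0.0279 grip 49.51253682374954
```

```bash
for i in 1; do python3 -m creep '[[[0,0,0.08],0],[[0,0,0.06],0],[[0,0,0],0]]'; done
python3 -m creep '[[[0,0,0.04],0],[[0,0,0],0]]'
python3 -m creep '[[[0,0,0.04],0],[[0,0,0],0]]'
```

```text
clock: 14.62
ee_pos: [0.4928, 0.2164, 0.0409]
eef_rot: [0.995, -0.104, 0.0, -0.0]
contact_force: [-0.6, 0.4, -1.1]
opening: 0.0284
grasp_force: 49.5
clock: 14.78
ee_pos: [0.4929, 0.2164, 0.0403]
eef_rot: [0.995, -0.104, 0.0, -0.0]
contact_force: [-1.1, -0.3, 4.7]
opening: 0.0287
grasp_force: 50.0
clock: 14.95
ee_pos: [0.4929, 0.2164, 0.0403]
eef_rot: [0.995, -0.104, 0.001, -0.0]
contact_force: [-4.2, -1.5, 13.1]
opening: 0.0283
grasp_force: 51.0
```

On the bed. I'm easing off the downward force, then pushing to the end stop and the fence.

```bash
python3 -m creep '[[[0.08,0,-0.06],0],[[0.06,0,0],0],[[0,0,0],0]]'
python3 -m creep '[[[0.05,0,0],0],[[0,0,0],0]]'
python3 -m creep '[[[0.04,0,0],0],[[0,0,0],0]]'
python3 -c "
from h import *
go(jig(-.008,0,.0405),JY)"
```

```text
clock: 15.2
ee_pos: [0.4965, 0.2156, 0.0404]
eef_rot: [0.995, -0.104, 0.0, -0.0]
contact_force: [-0.2, -0.8, 4.4]
opening: 0.0285
grasp_force: 50.0
clock: 15.37
ee_pos: [0.4966, 0.2155, 0.0403]
eef_rot: [0.995, -0.104, -0.001, 0.0]
contact_force: [-3.6, 0.6, 6.7]
opening: 0.0283
grasp_force: 50.2
clock: 15.53
ee_pos: [0.4967, 0.2155, 0.0403]
eef_rot: [0.995, -0.104, -0.002, 0.0]
contact_force: [-6.9, 2.7, 8.5]
opening: 0.0283
grasp_force: 50.5
units tool xyz [ 0.018 -0.177 -0.007] spin -0.0002
clock 15.53 pos [0.4967 0.2155 0.0403] yaw -0.2082 F [-6.9  2.7  8.5] open 0.0283 grip 50.45312851667404
```

```bash
python3 -m creep '[[[0,-0.07,0],0],[[0,-0.06,0],0],[[0,0,0],0]]'
python3 -m creep '[[[0,-0.05,0],0],[[0,0,0],0]]'
python3 -m creep '[[[0,-0.04,0],0],[[0,0,0],0]]'
python3 -c "
from h import *
go(jig(-.008,0,.0405),JY)"
```

```text
clock: 15.78
ee_pos: [0.497, 0.2172, 0.0403]
eef_rot: [0.995, -0.104, -0.002, 0.002]
contact_force: [-8.7, -5.0, 10.4]
opening: 0.0282
grasp_force: 50.7
clock: 15.95
ee_pos: [0.4972, 0.2182, 0.0403]
eef_rot: [0.995, -0.104, -0.002, 0.002]
contact_force: [-7.7, -7.4, 11.3]
opening: 0.0284
grasp_force: 50.8
clock: 16.12
ee_pos: [0.4974, 0.2191, 0.0403]
eef_rot: [0.995, -0.104, -0.002, 0.002]
contact_force: [-8.4, -7.6, 12.1]
opening: 0.0282
grasp_force: 50.8
units tool xyz [ 0.021 -0.032 -0.006] spin 0.0
clock 16.12 pos [0.4974 0.2191 0.0403] yaw -0.208 F [-8.4 -7.6 12.1] open 0.0282 grip 50.76736360788345
```

```bash
python3 -m creep '[[[0,-0.05,0],0],[[0,0,0],0]]'
python3 -m creep '[[[0,-0.05,0],0],[[0,0,0],0]]'
python3 -m creep '[[[0,-0.04,0],0],[[0,0,0],0]]'
python3 -c "
from h import *
go(jig(-.008,0,.0405),JY)"
```

```text
clock: 16.28
ee_pos: [0.4976, 0.2203, 0.0403]
eef_rot: [0.995, -0.104, -0.002, 0.002]
contact_force: [-8.4, -6.8, 11.3]
opening: 0.0284
grasp_force: 50.8
clock: 16.45
ee_pos: [0.4977, 0.2209, 0.0403]
eef_rot: [0.995, -0.103, -0.003, 0.002]
contact_force: [-8.0, -9.6, 12.1]
opening: 0.0278
grasp_force: 51.0
clock: 16.62
ee_pos: [0.4978, 0.2211, 0.0404]
eef_rot: [0.995, -0.103, -0.003, 0.003]
contact_force: [-8.4, -13.3, 14.3]
opening: 0.0284
grasp_force: 51.1
units tool xyz [ 0.02   0.053 -0.005] spin 0.0013
clock 16.62 pos [0.4978 0.2211 0.0404] yaw -0.2067 F [ -8.4 -13.3  14.3] open 0.0284 grip 51.13482087850571
```

```bash
python3 -m creep '[[[0.03,-0.05,0],0],[[0,0,0],0]]'
python3 -m creep '[[[0,0,0],0],[[0,0,0],0],[[0,0,0],0]]' 0.2
python3 -m creep '[[[0,0,-0.3],0],[[0,0,-0.7],0],[[-0.5,0,-0.9],0],[[-0.9,0,-0.9],0],[[-0.9,0,-0.9],0],[[0,0,0],0],[[0,0,0],0]]'
python3 - <<'E'
from h import *
C=cam('wrist');go(jig(.06,0,.2),JY)
im=manip.get_image('wrist')[:,:,::-1]
print(proj(C,[jig(x,y,.034) for x in(.045,-.063) for y in(.015,-.015)]).round(1).tolist())
cv2.imwrite('pics/w4.png',cv2.resize(im[0:380,150:530],(600,600)))
E
```

```text
clock: 16.78
ee_pos: [0.4979, 0.2213, 0.0404]
eef_rot: [0.995, -0.103, -0.004, 0.004]
contact_force: [-12.4, -18.0, 19.3]
opening: 0.0278
grasp_force: 51.6
clock: 17.03
ee_pos: [0.5015, 0.2251, 0.0401]
eef_rot: [0.995, -0.104, 0.0, -0.0]
contact_force: [-0.2, -0.1, 0.2]
opening: 0.051
grasp_force: 0.0
clock: 17.62
ee_pos: [0.4452, 0.2377, 0.1344]
eef_rot: [0.995, -0.103, 0.002, -0.001]
contact_force: [-1.0, 0.9, -0.3]
opening: 0.0513
grasp_force: 0.0
units tool xyz [ 4.937  0.272 -2.625] spin 0.0013
clock 17.62 pos [0.4452 0.2377 0.1344] yaw -0.2067 F [-1.   0.9 -0.3] open 0.0513 grip 0.0
[[299.3, 59.7], [353.1, 59.8], [300.7, 246.2], [348.0, 246.3]]
```

View pics/w4.png

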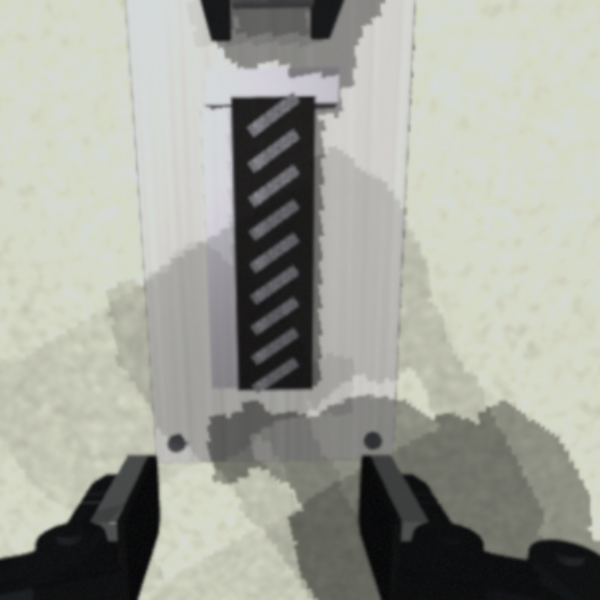

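The block is seated on the bed against the fence and end stop: in the crop its face runs from (233,97) to (312,388), close to the prediction. I'll check numerically that it is parallel.

Run:
```python
from h import *
C=cam('wrist');g=cv2.imread('pics/w4.png')
f=lambda p:np.array(p)/1.5789+[150,0]
m=(g.max(2)<75).astype(np.uint8);n,l,st,c=cv2.connectedComponentsWithStats(m[:, :]);i=l[250,242];
m=cv2.morphologyEx((l==i).astype(np.uint8),cv2.MORPH_CLOSE,np.ones((25,25)))
ys=np.arange(110,380,5);L=[];Rr=[]
for y in ys:
    x=np.where(m[y])[0];L.append([x[0],y]);Rr.append([x[-1]+1,y])
y0=np.where(m[:,260:300].any(1))[0]
print('rows',y0[0],y0[-1])
def toj(p,z):
    P=plane(C,f(p),z)-JC;c,n=np.cos(JY),np.sin(JY);return np.c_[P[:,0]*c+P[:,1]*n,-P[:,0]*n+P[:,1]*c]*1000
for E in(L,Rr):
    q=toj(E,.034);k=np.polyfit(q[:,0],q[:,1],1);print('edge slope,y at -9',k[0],np.polyval(k,-9))
print('ends',toj([[273,y0[0]],[273,y0[-1]+1]],.034))
print('screws',toj([[176,443],[373,440]],.008))
print('fence outer',toj([[205,106],[211,388]],.016),'stop edge(face,top)',toj([[207,105],[338,105]],.02))
print('bed edges',toj([[127,0],[158,462],[415,0],[397,462]],.008))
```

```text
rows 98 388
edge slope,y at -9 0.011878646850264607 14.888294215930516
edge slope,y at -9 0.020323604803536753 -14.360628459903753
ends [[ 43.7709771    1.34277886]
 [-62.61279118   0.4889235 ]]
screws [[-95.72325527  43.93471627]
 [-94.12540431 -45.96344915]]
fence outer [[ 44.23010258  26.80699393]
 [-67.32752303  26.78443099]] stop edge(face,top) [[ 43.89062231  25.71768875]
 [ 43.94078593 -23.30705564]]
bed edges [[  81.69619411   55.84139297]
 [-105.05510515   52.53803519]
 [  81.8005589   -52.20923505]
 [-104.87525296  -57.54099396]]
```

The block is parallel to the bed (both about 0.017 rad in this view) and its end is level with the stop face. It is home. Next I fetch the raised ball, pinching deeper and harder this time.

```bash
sed -i 's/JY=-.208/JY=-.197/' h.py; python3 -m creep '[[[0,0,-0.9],0],[[0,0,-0.9],0],[[0.5,0,-0.9],0],[[0.8,0,-0.9],0],[[0.9,0,-0.5],0],[[0.9,0,0],0],[[0.9,0,0],0],[[0.7,0,0],0],[[0,0,0],0],[[0,0,0],0]]' 0.3 100
python3 - <<'E'
from h import *
C=cam('wrist');go(jig(.114,0,.149),-.197)
im=manip.get_image('wrist');b=jig(.1168,0,.159);p=proj(C,[b])[0];print('pred',p)
m=(im.max(2)<45).astype(np.uint8);n,l,st,c=cv2.connectedComponentsWithStats(m)
for i in range(1,n):
    if st[i,4]>150:print(st[i],c[i])
cv2.imwrite('pics/w5.png',im[:,:,::-1])
E
```

```text
clock: 18.5
ee_pos: [0.5605, 0.2119, 0.2333]
eef_rot: [0.995, -0.105, -0.001, 0.0]
contact_force: [0.2, -0.2, 0.1]
opening: 0.0553
grasp_force: 0.0
units tool xyz [2.37  0.154 3.372] spin -0.0127
clock 18.5 pos [0.5605 0.2119 0.2333] yaw -0.2097 F [ 0.2 -0.2  0.1] open 0.0553 grip 0.0
pred [320.81318779 145.92053034]
[ 133    0  156   59 4823] [192.82334646  20.8256272 ]
[ 296  131   43   47 1530] [316.64771242 153.26470588]
[334 173  10  30 239] [338.45188285 186.70711297]
[302 200  32  13 399] [317.01253133 205.94736842]
[ 302  226   32  108 2200] [317.81545455 277.24545455]
[    0   290   640   190 65395] [317.30057344 415.55687744]
```

View pics/w5.png

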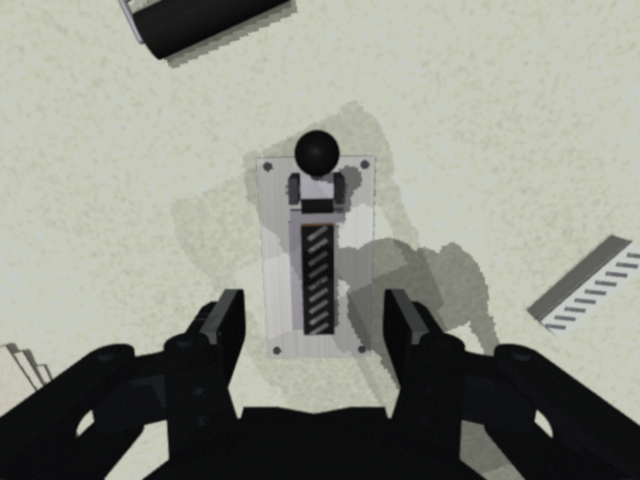

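The ball is at (317,153), about 3 mm short of the prediction in x and 2 mm to the left. The block sits square between stop and fence, with its face spanning rows 224–334.

```bash
python3 -m creep '[[[0.8,0.07,0],-0.02],[[0.8,0,0],0],[[0.63,0,0],0],[[0,0,0.5],0],[[0,0,0.8],0],[[0,0,0.8],0],[[0,0,0.7],0],[[0,0,0.57],0],[[0,0,0],0],[[0,0,0],0]]'
python3 -m creep '[[[0,0,0],0],[[0,0,0],0],[[0,0,0],0],[[0,0,0],0],[[0,0,0],0]]' -1 100
python3 -c "
from h import *
go(jig(.112,0.002,.149),-.197)"
```

```text
clock: 19.38
ee_pos: [0.6133, 0.2003, 0.1505]
eef_rot: [0.996, -0.094, -0.001, 0.0]
contact_force: [0.3, 0.8, 0.1]
opening: 0.0555
grasp_force: 0.0
clock: 19.8
ee_pos: [0.6151, 0.1987, 0.1528]
eef_rot: [0.996, -0.094, 0.001, 0.001]
contact_force: [-0.3, -5.9, 3.9]
opening: 0.02
grasp_force: 97.5
units tool xyz [0.046 0.014 0.151] spin 0.0086
clock 19.8 pos [0.6151 0.1987 0.1528] yaw -0.1884 F [-0.3 -5.9  3.9] open 0.02 grip 97.49555110931396
```

```bash
python3 -c "
import numpy as np
f=np.linspace(1.885,.24,33);p=np.c_[-119*np.cos(f),-119*np.sin(f)]
print((np.diff(p,axis=0)/25).round(2).tolist())"
```

```text
[[-0.23, -0.07], [-0.24, -0.06], [-0.24, -0.05], [-0.24, -0.03], [-0.24, -0.02], [-0.24, -0.01], [-0.24, 0.0], [-0.24, 0.02], [-0.24, 0.03], [-0.24, 0.04], [-0.24, 0.05], [-0.24, 0.07], [-0.23, 0.08], [-0.23, 0.09], [-0.22, 0.1], [-0.22, 0.11], [-0.21, 0.12], [-0.2, 0.14], [-0.2, 0.15], [-0.19, 0.16], [-0.18, 0.16], [-0.17, 0.17], [-0.16, 0.18], [-0.15, 0.19], [-0.14, 0.2], [-0.13, 0.21], [-0.12, 0.21], [-0.11, 0.22], [-0.1, 0.22], [-0.09, 0.23], [-0.08, 0.23], [-0.06, 0.24]]
```

```bash
python3 -m creep '[[[-0.23,0,-0.07],0],[[-0.24,0,-0.06],0],[[-0.24,0,-0.05],0],[[-0.24,0,-0.03],0],[[-0.24,0,-0.02],0],[[-0.24,0,-0.01],0],[[-0.24,0,0],0],[[0,0,0],0]]'
python3 -c "
from h import *
f=1.885-.0514*7;go(jig(.08-.119*np.cos(f),0.002,.041+.119*np.sin(f)),-.197)"
```

```text
clock: 20.47
ee_pos: [0.5724, 0.2086, 0.1576]
eef_rot: [0.996, -0.094, 0.0, -0.0]
contact_force: [-0.5, -0.3, 0.1]
opening: 0.0002
grasp_force: 0.0
units tool xyz [ 0.301  0.07  -0.091] spin 0.0095
clock 20.47 pos [0.5724 0.2086 0.1576] yaw -0.1875 F [-0.5 -0.3  0.1] open 0.0002 grip 0.0
```

The pinch slips while the ball spins in it, so I'm changing method. I'll turn the tool a quarter turn, so the fingers stand on the bed side and the pivot side of the ball, and cage it between them. A finger wall then carries the ball all the way down. First I rise, turn and locate the ball.

```bash
cat >> h.py <<'E'
def ballf():
    C=cam('side');g=cv2.GaussianBlur(manip.get_image('side').max(2),(3,3),0).astype(float);r=[]
    yy,xx=np.mgrid[:480,:640]
    for f in np.arange(.1,1.95,.02):
        p=proj(C,[jig(.08-.119*np.cos(f),.001,.046+.119*np.sin(f))])[0];d=np.hypot(xx-p[0],yy-p[1])
        r.append((g[(d>9)&(d<11)].mean()-g[d<5].mean(),round(f,2)))
    r.sort(reverse=True);print('ball f (contrast,f)',[(int(a),float(b)) for a,b in r[:4]])
E
python3 -m creep '[[[0,0,-0.8],0],[[0,0,-0.9],0],[[-0.5,0,-0.9],0],[[-0.5,0,0],0],[[0,0,0],0.125],[[0,0,0],0.125],[[0,0,0],0.125],[[0,0,0],0.125],[[0,0,0],0.125],[[0,0,0],0.125]]' -0.3 30
python3 -m creep '[[[0,0,0],0.125],[[0,0,0],0.125],[[0,0,0],0.125],[[0,0,0],0.125],[[0,0,0],0.125],[[0,0,0],0.125],[[0,0,0],0.07],[[0,0,0],0]]'
python3 - <<'E'
from h import *
ballf();print(manip.read_state()['qpos'].round(2))
C=cam('wrist');go(jig(.08,0,.22),-.19-np.pi/2)
im=manip.get_image('wrist')
m=(im.max(2)<45).astype(np.uint8);n,l,st,c=cv2.connectedComponentsWithStats(m)
for i in range(1,n):
    if st[i,4]>300:print(st[i],c[i])
print(proj(C,[jig(.08-.119*np.cos(f),0,.046+.119*np.sin(f)) for f in (1.3,1.5,1.7,1.885)]).round())
E
```

```text
clock: 21.3
ee_pos: [0.5489, 0.213, 0.2224]
eef_rot: [0.891, -0.455, 0.0, -0.0]
contact_force: [0.5, 0.1, 0.1]
opening: 0.0298
grasp_force: 0.0
clock: 21.97
ee_pos: [0.5512, 0.1074, 0.2088]
eef_rot: [-0.694, 0.717, 0.05, 0.047]
contact_force: [-0.4, 0.8, -0.2]
opening: 0.03
grasp_force: 0.0
ball f (contrast,f) [(126, 1.9), (125, 1.88), (115, 1.92), (115, 1.86)]
[-0.02  0.43  1.5   0.15  1.22  3.1 ]
units tool xyz [-3.773 -1.204 -0.431] spin 0.1597
clock 22.02 pos [0.5514 0.1091 0.2092] yaw -1.6011 F [ 0.5 -0.2 -0.1] open 0.0301 grip 0.0
[    0   262   640   218 72621] [308.38519161 408.80048471]
[[314. 413.]
 [274. 414.]
 [234. 408.]
 [199. 397.]]
```

Joint 6 ran into its limit, so I'm turning the other way by half a turn. The ball is still at the end of travel.

```bash
R='[[0,0,0],-0.125]'; python3 -m creep '[[[0,0,0],-0.125],[[0,0,0],-0.125],[[0,0,0],-0.125],[[0,0,0],-0.125],[[0,0,0],-0.125],[[0,0,0],-0.125],[[0,0,0],-0.125],[[0,0,0],-0.125],[[0,0,0],-0.125],[[0,0,0],-0.125]]'
python3 -m creep '[[[0,0,0],-0.125],[[0,0,0],-0.125],[[0,0,0],-0.125],[[0,0,0],-0.125],[[0,0,0],-0.125],[[0,0,0],-0.125],[[0,0,0],-0.125],[[0,0,0],-0.125],[[0,0,0],-0.125],[[0,0,0],-0.125]]'
python3 -m creep '[[[0,0,0],-0.125],[[0,0,0],-0.125],[[0,0,0],-0.125],[[0,0,0],-0.125],[[0,0,0],-0.125],[[0,0,0],0],[[0,0,0],0]]'
python3 - <<'E'
from h import *
print(manip.read_state()['qpos'].round(2))
C=cam('wrist');go(jig(.1168,0,.22),-.19+np.pi/2)
im=manip.get_image('wrist')
m=(im.max(2)<45).astype(np.uint8);n,l,st,c=cv2.connectedComponentsWithStats(m)
for i in range(1,n):
    if st[i,4]>300:print(st[i],c[i])
print(proj(C,[jig(.08-.119*np.cos(f),0,.046+.119*np.sin(f)) for f in (1.3,1.5,1.7,1.885)]).round())
E
```

```text
clock: 22.9
ee_pos: [0.5514, 0.1125, 0.2097]
eef_rot: [0.983, -0.168, -0.012, -0.068]
contact_force: [-0.1, 0.1, -0.2]
opening: 0.03
grasp_force: 0.0
clock: 23.73
ee_pos: [0.5514, 0.1125, 0.2097]
eef_rot: [0.896, 0.439, 0.03, -0.062]
contact_force: [-0.4, 0.4, -0.6]
opening: 0.0297
grasp_force: 0.0
clock: 24.32
ee_pos: [0.5513, 0.112, 0.2095]
eef_rot: [0.721, 0.689, 0.047, -0.05]
contact_force: [0.2, 0.3, -0.9]
opening: 0.03
grasp_force: 0.0
[-0.01  0.43  1.5   0.15  1.22 -0.02]
units tool xyz [ 3.452  2.61  -0.421] spin 0.1446
clock 24.32 pos [0.5513 0.112  0.2095] yaw 1.5254 F [ 0.2  0.3 -0.9] open 0.03 grip 0.0
[ 507    0   68  143 7114] [541.00154625  67.68105145]
[ 427   82   53   51 2020] [453.24950495 106.98613861]
[ 176   92  135   57 3142] [242.41120306 120.3691916 ]
[343  99  29  39 682] [359.31671554 117.45747801]
[    0   286   640   194 66543] [315.72387779 416.55144794]
[[311.  89.]
 [361.  95.]
 [411. 103.]
 [453. 112.]]
```

```bash
cat >> h.py <<'E'
def goj(x,y,z,tip=0):
    "tool-axis units to bring the TCP (or the point `tip` m ahead of it) to a jig point"
    s=manip.read_state();M=R.from_quat(s['eef_rot']).as_matrix();J=R.from_euler('z',JY).as_matrix()
    p=s['ee_pos']+M[:,2]*tip;print('units',np.round(M.T@(jig(x,y,z)-p)/.025,3),'now jig mm',((p-JC)@J*1000).round(1),'F jig',(s['contact_force']@J).round(1),'clock',round(s['clock'],2),'open',round(s['opening'],4),'grip',round(s['grasp_force'],1))
E
python3 - <<'E'
from h import *
M=R.from_quat(manip.read_state()['eef_rot']).as_matrix();J=R.from_euler('z',JY).as_matrix()
print('tool axes (cols) in jig\n',(J.T@M).round(3))
goj(.1168,.001,.16,.005)
E
```

```text
tool axes (cols) in jig
 [[-0.149  0.988 -0.029]
 [ 0.979  0.151  0.135]
 [ 0.138 -0.008 -0.99 ]]
units [3.199 2.635 2.218] now jig mm [ 65.2 -94.8 204.4] F jig [-0.1 -0.5  0.1] clock 24.37 open 0.0296 grip 0.0
```

```bash
python3 -m creep '[[[0,0,-0.4],0.075],[[0,0,0],0.072],[[0,0,0],0],[[0,0,0],0]]' -0.06
python3 -c "
from h import *
M=R.from_quat(manip.read_state()['eef_rot']).as_matrix();J=R.from_euler('z',JY).as_matrix()
print((J.T@M).round(3));goj(.1168,.001,.215);goj(.1168,.001,.159)"
```

```text
clock: 24.7
ee_pos: [0.5512, 0.1096, 0.2191]
eef_rot: [0.769, 0.635, 0.043, -0.054]
contact_force: [-0.1, -0.0, 0.1]
opening: 0.0403
grasp_force: 0.0
[[-0.005  1.    -0.029]
 [ 0.991  0.009  0.135]
 [ 0.135 -0.028 -0.99 ]]
units [3.874 2.086 0.634] now jig mm [ 65.6 -97.6 219.1] F jig [-0.  -0.   0.1] clock 24.7 open 0.0403 grip 0.0
units [3.572 2.149 2.852] now jig mm [ 65.6 -97.6 219.1] F jig [-0.  -0.   0.1] clock 24.7 open 0.0403 grip 0.0
```

```bash
python3 -m creep '[[[0.9,0.52,0.15],0],[[0.9,0.52,0.15],0],[[0.9,0.52,0.15],0],[[0.9,0.52,0.15],0],[[0.27,0,0],0],[[0,0,0],0],[[0,0,0],0]]'
python3 -c "
from h import *
goj(.1165,.001,.159)
C=cam('wrist');im=manip.get_image('wrist')
m=(im.max(2)<45).astype(np.uint8);n,l,st,c=cv2.connectedComponentsWithStats(m)
for i in range(1,n):
    if st[i,4]>300:print(st[i],c[i])
print(proj(C,[jig(.1168,0,.159)]))
ballf()"
```

```text
clock: 25.28
ee_pos: [0.6199, 0.1956, 0.2152]
eef_rot: [0.769, 0.636, 0.042, -0.054]
contact_force: [-0.0, 0.6, 0.8]
opening: 0.0398
grasp_force: 0.0
units [-0.273  0.079  2.231] now jig mm [116.2   0.3 215.2] F jig [-0.1  0.5  0.8] clock 25.28 open 0.0398 grip 0.0
[ 406   75   83  149 6287] [446.72578336 150.3637665 ]
[ 114  228  125   34 2481] [176.30028214 244.35751713]
[255 245  15  34 431] [261.90719258 261.43155452]
[ 297  260   44   43 1494] [318.19544846 281.22155288]
[    0   288   640   192 66148] [316.17448751 415.89370805]
[[319.299856   285.37440776]]
ball f (contrast,f) [(132, 1.9), (131, 1.88), (122, 1.86), (121, 1.92)]
```

The ball lines up between the open fingers, 1 px off the prediction. Descending around it.

```bash
python3 -m creep '[[[-0.07,0.02,0.55],0],[[-0.07,0.02,0.55],0],[[-0.07,0.02,0.55],0],[[-0.06,0.02,0.55],0],[[0,0,0],0],[[0,0,0],0]]'
python3 -m creep '[[[0,0,0],0],[[0,0,0],0]]' -0.32 20
python3 -c "
from h import *
goj(.1168,.001,.159)"
```

```text
clock: 25.88
ee_pos: [0.6206, 0.1954, 0.1603]
eef_rot: [0.77, 0.635, 0.043, -0.054]
contact_force: [0.5, 0.2, -0.3]
opening: 0.0404
grasp_force: 0.0
clock: 26.05
ee_pos: [0.6217, 0.196, 0.1618]
eef_rot: [0.769, 0.635, 0.044, -0.053]
contact_force: [0.1, 0.1, -0.4]
opening: 0.0292
grasp_force: 0.0
units [-0.014 -0.039  0.112] now jig mm [117.9   1.  161.8] F jig [ 0.1  0.1 -0.4] clock 26.05 open 0.0292 grip 0.0
```

```bash
python3 -c "
from h import *
M=R.from_quat(manip.read_state()['eef_rot']).as_matrix();J=R.from_euler('z',JY).as_matrix();A=J.T@M
f=np.linspace(1.885,.8,25);off=np.interp(f,[.8,1.3,1.885],[.007,.003,.003])
p=np.c_[.08-.119*np.cos(f),0*f,.046+.119*np.sin(f)+off]
print(f[1]-f[0],((np.diff(p,axis=0)@A)/.025).round(2).tolist())"
```

```text
-0.045208333333333295 [[0.01, -0.21, -0.06], [0.01, -0.21, -0.05], [0.01, -0.21, -0.04], [0.01, -0.21, -0.03], [0.0, -0.21, -0.02], [0.0, -0.21, -0.01], [0.0, -0.22, 0.0], [0.0, -0.21, 0.01], [-0.0, -0.21, 0.02], [-0.0, -0.21, 0.03], [-0.0, -0.21, 0.04], [-0.01, -0.21, 0.05], [-0.01, -0.21, 0.06], [-0.01, -0.2, 0.05], [-0.01, -0.2, 0.06], [-0.01, -0.2, 0.07], [-0.01, -0.19, 0.08], [-0.01, -0.19, 0.09], [-0.01, -0.18, 0.1], [-0.01, -0.18, 0.11], [-0.01, -0.17, 0.11], [-0.02, -0.17, 0.12], [-0.02, -0.16, 0.13], [-0.02, -0.15, 0.13]]
```

```bash
python3 -m creep '[[[0.01,-0.21,-0.06],0],[[0.01,-0.21,-0.05],0],[[0.01,-0.21,-0.04],0],[[0,-0.21,-0.03],0],[[0,-0.21,-0.02],0],[[0,-0.21,-0.01],0],[[0,-0.21,0],0],[[0,-0.21,0.01],0],[[0,0,0],0]]'
python3 -c "
from h import *
f=1.885-.0452*8;goj(.08-.119*np.cos(f),.001,.049+.119*np.sin(f));ballf()"
```

```text
clock: 26.8
ee_pos: [0.5788, 0.2045, 0.1665]
eef_rot: [0.769, 0.635, 0.043, -0.054]
contact_force: [-0.0, -0.0, 0.5]
opening: 0.0292
grasp_force: 0.0
units [ 0.01   0.006 -0.054] now jig mm [ 74.2   0.9 166.5] F jig [-0.  -0.   0.5] clock 26.8 open 0.0292 grip 0.0
ball f (contrast,f) [(95, 1.54), (93, 1.56), (87, 1.52), (79, 1.58)]
```

The ball follows (f = 1.55), so the cage works. Continuing.

```bash
python3 -m creep '[[[0,-0.21,0.02],0],[[0,-0.21,0.03],0],[[0,-0.21,0.04],0],[[-0.01,-0.21,0.05],0],[[-0.01,-0.21,0.06],0],[[-0.01,-0.2,0.05],0],[[-0.01,-0.2,0.06],0],[[-0.01,-0.2,0.07],0],[[0,0,0],0]]'
python3 -c "
from h import *
f=1.885-.0452*16;goj(.08-.119*np.cos(f),.001,.0505+.119*np.sin(f));ballf()"
python3 -m creep '[[[-0.01,-0.19,0.08],0],[[-0.01,-0.19,0.09],0],[[-0.01,-0.18,0.1],0],[[-0.01,-0.18,0.11],0],[[-0.01,-0.17,0.11],0],[[0,0,0],0]]'
python3 -c "
from h import *
f=1.885-.0452*21;goj(.08-.119*np.cos(f),.001,.0505+.119*np.sin(f));ballf()"
```

```text
clock: 27.6
ee_pos: [0.538, 0.2122, 0.1578]
eef_rot: [0.769, 0.635, 0.043, -0.054]
contact_force: [0.2, 0.4, -0.8]
opening: 0.0288
grasp_force: 0.4
units [ 0.028 -0.002 -0.073] now jig mm [ 32.7   0.5 157.8] F jig [ 0.1  0.4 -0.8] clock 27.6 open 0.0288 grip 0.4
ball f (contrast,f) [(96, 1.12), (96, 1.14), (85, 1.16), (81, 1.1)]
clock: 28.15
ee_pos: [0.5153, 0.2169, 0.1457]
eef_rot: [0.769, 0.635, 0.042, -0.055]
contact_force: [-1.2, -0.2, -0.6]
opening: 0.029
grasp_force: 0.5
units [ 0.015 -0.001 -0.02 ] now jig mm [  9.4   0.7 145.7] F jig [-1.1 -0.4 -0.6] clock 28.15 open 0.029 grip 0.5
ball f (contrast,f) [(90, 0.9), (90, 0.88), (82, 0.92), (78, 0.86)]
```

The ball now rests on the bed-side finger. I'm opening the fingers in small steps so that finger lets it down, and the pivot-side finger stays clear of the clip arm.

```bash
python3 -m creep '[[[-0.02,0,0.12],0],[[0,0,0],0]]' -0.25
python3 -m creep '[[[-0.02,0,0.12],0],[[0,0,0],0]]' -0.15
python3 -m creep '[[[-0.02,0,0.12],0],[[0,0,0],0]]' -0.05
python3 -m creep '[[[-0.02,0,0.12],0],[[0,0,0],0]]' 0.05
python3 -m creep '[[[-0.02,0,0.12],0],[[0,0,0],0]]' 0.15
python3 -c "
from h import *
goj(.0094,.001,.130);ballf()"
```

```text
clock: 28.37
ee_pos: [0.5165, 0.2167, 0.1431]
eef_rot: [0.769, 0.635, 0.043, -0.054]
contact_force: [-1.7, -0.1, 0.1]
opening: 0.0319
grasp_force: 0.7
clock: 28.53
ee_pos: [0.5165, 0.2165, 0.1399]
eef_rot: [0.769, 0.635, 0.043, -0.054]
contact_force: [-0.3, -0.7, -0.6]
opening: 0.0363
grasp_force: 0.1
clock: 28.7
ee_pos: [0.5162, 0.2164, 0.1368]
eef_rot: [0.769, 0.635, 0.043, -0.054]
contact_force: [-0.4, -0.2, -0.0]
opening: 0.0407
grasp_force: 0.1
clock: 28.87
ee_pos: [0.516, 0.2164, 0.1338]
eef_rot: [0.769, 0.635, 0.043, -0.054]
contact_force: [-0.9, -0.6, -1.2]
opening: 0.0451
grasp_force: 0.2
clock: 29.03
ee_pos: [0.5159, 0.2164, 0.1308]
eef_rot: [0.769, 0.635, 0.043, -0.054]
contact_force: [0.4, 1.2, -0.4]
opening: 0.0494
grasp_force: 0.4
units [ 0.025 -0.027  0.036] now jig mm [ 10.1   0.3 130.8] F jig [ 0.2  1.2 -0.4] clock 29.03 open 0.0494 grip 0.4
ball f (contrast,f) [(94, 0.82), (93, 0.8), (87, 0.78), (81, 0.84)]
```

```bash
python3 -m creep '[[[-0.02,0,0.13],0],[[0,0,0],0]]' 0.26
python3 -m creep '[[[-0.02,0,0.13],0],[[0,0,0],0]]' 0.37
python3 -m creep '[[[-0.02,0,0.13],0],[[0,0,0],0]]' 0.48
python3 -m creep '[[[-0.02,0,0.13],0],[[0,0,0],0]]' 0.59
python3 -m creep '[[[-0.02,0,0.13],0],[[0,0,0],0]]' 0.70
python3 -m creep '[[[-0.02,0,0.13],0],[[0,0,0],0]]' 0.8
python3 -c "
from h import *
goj(.0094,.001,.110);ballf()"
```

```text
clock: 29.25
ee_pos: [0.5151, 0.2166, 0.1275]
eef_rot: [0.769, 0.635, 0.042, -0.055]
contact_force: [-2.4, 1.0, 1.4]
opening: 0.0537
grasp_force: 1.7
clock: 29.42
ee_pos: [0.5147, 0.2167, 0.1241]
eef_rot: [0.769, 0.635, 0.042, -0.055]
contact_force: [-5.4, 2.6, 2.8]
opening: 0.0583
grasp_force: 2.7
clock: 29.58
ee_pos: [0.5146, 0.2167, 0.1207]
eef_rot: [0.769, 0.635, 0.042, -0.055]
contact_force: [-4.7, 3.3, 3.8]
opening: 0.0628
grasp_force: 3.0
clock: 29.75
ee_pos: [0.5145, 0.2166, 0.1173]
eef_rot: [0.769, 0.635, 0.042, -0.055]
contact_force: [-5.7, 4.7, 3.1]
opening: 0.0682
grasp_force: 3.0
clock: 29.92
ee_pos: [0.5146, 0.2165, 0.1139]
eef_rot: [0.769, 0.635, 0.042, -0.055]
contact_force: [-4.7, 2.4, 1.9]
opening: 0.0727
grasp_force: 2.8
clock: 30.08
ee_pos: [0.5146, 0.2164, 0.1105]
eef_rot: [0.769, 0.635, 0.042, -0.055]
contact_force: [-4.2, 3.2, 2.2]
opening: 0.0766
grasp_force: 2.7
units [0.037 0.022 0.026] now jig mm [  8.9  -0.  110.5] F jig [-4.8  2.3  2.2] clock 30.08 open 0.0766 grip 2.7
ball f (contrast,f) [(90, 1.5), (88, 1.52), (83, 1.48), (76, 0.6)]
```

```bash
python3 -c "
from h import *
M=R.from_quat(manip.read_state()['eef_rot']).as_matrix();J=R.from_euler('z',JY).as_matrix();A=J.T@M
f=np.linspace(.6,.24,13)
p=np.c_[.08-.119*np.cos(f),0*f,.046+.119*np.sin(f)-np.linspace(0,.002,13)]
print(((np.diff(p,axis=0)@A)/.025).round(2).tolist())
C=cam('side');print(proj(C,[jig(.08-.119*np.cos(x),.001,.046+.119*np.sin(x)) for x in(.5,.6,.7)]).round(1).tolist())
g=manip.get_image('side').max(2)[270:350,340:420];n,l,st,c=cv2.connectedComponentsWithStats((g<40).astype(np.uint8))
for i in range(1,n):
    if st[i,4]>40:print(st[i],c[i]+[340,270])"
```

```text
[[-0.02, -0.07, 0.13], [-0.02, -0.07, 0.13], [-0.02, -0.07, 0.13], [-0.02, -0.06, 0.13], [-0.02, -0.06, 0.14], [-0.02, -0.06, 0.14], [-0.02, -0.05, 0.14], [-0.02, -0.05, 0.14], [-0.02, -0.04, 0.14], [-0.02, -0.04, 0.14], [-0.02, -0.04, 0.14], [-0.02, -0.03, 0.14]]
[[389.3, 330.7], [386.3, 327.1], [382.6, 323.6]]
[   0    0   77   62 2362] [378.48645216 294.88145639]
[ 40  52  14  13 130] [386.16923077 327.82307692]
[  8  64  59  16 336] [371.97619048 344.59821429]
```

The ball is at (386,328), f = 0.59 as expected. Lowering along the arc.

```bash
python3 -m creep '[[[-0.02,-0.07,0.14],0],[[-0.02,-0.07,0.14],0],[[-0.02,-0.07,0.14],0],[[-0.02,-0.06,0.14],0],[[-0.02,-0.06,0.14],0],[[0,0,0],0]]'
python3 - <<'E'
from h import *
f=.45;goj(.08-.119*np.cos(f)+.0268,.001,.043+.119*np.sin(f))
C=cam('side');print(proj(C,[jig(.08-.119*np.cos(x),.001,.046+.119*np.sin(x)) for x in(.24,.3,.4,.5)]).round(1).tolist())
g=manip.get_image('side').max(2)[270:370,340:430];n,l,st,c=cv2.connectedComponentsWithStats((g<40).astype(np.uint8))
for i in range(1,n):
    if st[i,4]>40:print(st[i],c[i]+[340,270])
E
```

```text
clock: 30.68
ee_pos: [0.5055, 0.218, 0.0928]
eef_rot: [0.769, 0.635, 0.042, -0.055]
contact_force: [-6.2, 3.8, 1.9]
opening: 0.0769
grasp_force: 3.1
units [ 0.058 -0.001 -0.072] now jig mm [-0.4 -0.2 92.8] F jig [-6.8  2.5  1.9] clock 30.68 open 0.0769 grip 3.1
[[393.9, 339.9], [393.3, 337.8], [391.6, 334.3], [389.3, 330.7]]
[   0    0   82   68 2685] [381.34376164 298.94003724]
[ 45  57  13  13 130] [390.72307692 333.33076923]
[  8  68  59  24 599] [377.36227045 348.95325543]
```

```bash
python3 -m creep '[[[-0.02,-0.06,0.13],0],[[-0.02,-0.05,0.13],0],[[-0.02,-0.05,0.13],0],[[-0.02,-0.04,0.13],0],[[0,0,0],0]]'
cat > b.py <<'E'
from h import *
goj(-.0088,.001,.071)
g=manip.get_image('side').max(2)[270:370,340:430];n,l,st,c=cv2.connectedComponentsWithStats((g<40).astype(np.uint8))
for i in range(1,n):
    if st[i,4]>40:print(st[i],c[i]+[340,270])
E
python3 b.py
```

```text
clock: 31.15
ee_pos: [0.5007, 0.2186, 0.0799]
eef_rot: [0.769, 0.635, 0.042, -0.055]
contact_force: [-4.0, 4.2, 1.1]
opening: 0.0768
grasp_force: 2.5
units [ 0.012 -0.131  0.363] now jig mm [-5.2 -0.5 79.9] F jig [-4.7  3.4  1.1] clock 31.15 open 0.0768 grip 2.5
[   0    0   84   72 2710] [382.74280443 303.30590406]
[  8  61  59  31 735] [381.10748299 346.97823129]
```

```bash
python3 -m creep '[[[-0.01,-0.04,0.1],0],[[-0.01,-0.04,0.1],0],[[0,0,0],0]]'
python3 -m creep '[[[-0.01,-0.04,0.08],0],[[0,0,0],0]]'
python3 -m creep '[[[0,-0.04,0.04],0],[[0,0,0],0]]'
python3 b.py
```

```text
clock: 31.45
ee_pos: [0.4992, 0.2189, 0.0754]
eef_rot: [0.769, 0.635, 0.043, -0.054]
contact_force: [-3.8, 2.3, -0.4]
opening: 0.0771
grasp_force: 1.9
clock: 31.62
ee_pos: [0.4987, 0.2191, 0.0738]
eef_rot: [0.769, 0.635, 0.043, -0.054]
contact_force: [-2.3, 1.4, -0.6]
opening: 0.0767
grasp_force: 1.2
clock: 31.78
ee_pos: [0.498, 0.2194, 0.0732]
eef_rot: [0.769, 0.635, 0.044, -0.053]
contact_force: [-1.3, -0.3, -0.8]
opening: 0.0768
grasp_force: 0.3
units [ 0.039 -0.03   0.096] now jig mm [-8.  -0.3 73.2] F jig [-1.2 -0.6 -0.8] clock 31.78 open 0.0768 grip 0.3
[   1    0   83   74 2666] [383.65153788 305.89722431]
[  8  64  59  28 725] [381.82206897 347.77517241]
```

```bash
python3 -m creep '[[[0,-0.04,0],0],[[0,0,0],0]]'
python3 -m creep '[[[0,-0.04,0],0],[[0,0,0],0]]'
python3 -m creep '[[[0,-0.05,0],0],[[0,0,0],0]]'
python3 -m creep '[[[0,-0.05,0],0],[[0,0,0],0]]'
python3 b.py
```

```text
clock: 32.0
ee_pos: [0.4969, 0.2197, 0.0735]
eef_rot: [0.769, 0.635, 0.044, -0.054]
contact_force: [0.1, -0.1, 0.0]
opening: 0.0768
grasp_force: 0.0
clock: 32.17
ee_pos: [0.4957, 0.22, 0.0735]
eef_rot: [0.769, 0.635, 0.043, -0.054]
contact_force: [-0.9, 0.9, -0.0]
opening: 0.0769
grasp_force: 0.0
clock: 32.33
ee_pos: [0.4942, 0.2202, 0.0734]
eef_rot: [0.769, 0.635, 0.043, -0.054]
contact_force: [-0.8, -0.7, -0.5]
opening: 0.0767
grasp_force: 0.0
clock: 32.5
ee_pos: [0.4929, 0.2205, 0.0734]
eef_rot: [0.769, 0.635, 0.043, -0.054]
contact_force: [-0.2, 0.6, -0.6]
opening: 0.0768
grasp_force: 0.0
units [0.034 0.178 0.095] now jig mm [-13.2  -0.2  73.4] F jig [-0.4  0.5 -0.6] clock 32.5 open 0.0768 grip 0.0
[   4    0   84   75 2698] [387.09599703 306.55559674]
[  8  65  59  27 675] [381.62222222 348.27407407]
```

The finger is clear and the clip rests on the block. Withdrawing straight up, then checking.

```bash
python3 -m creep '[[[0.04,0,-0.3],0],[[0.08,0,-0.6],0],[[0.12,0,-0.9],0],[[0.12,0,-0.9],0],[[0.12,0,-0.9],0],[[0.12,0,-0.9],0],[[0,0,0],0]]'
python3 -m creep '[[[-0.9,0,-0.3],0],[[-0.9,0,0],0],[[-0.9,0,0],0],[[-0.9,0,0],0],[[-0.9,0,0],0],[[-0.9,0,0],0],[[-0.9,0,0],0],[[0,0,0],0],[[0,0,0],0],[[0,0,0],0]]'
python3 - <<'E'
from h import *
ballf();T=cam('top');g=manip.get_image('top');cv2.imwrite('pics/tend.png',g[:,:,::-1])
S=cam('side');s=manip.get_image('side').max(2)[320:370,360:430];n,l,st,c=cv2.connectedComponentsWithStats((s<40).astype(np.uint8))
for i in range(1,n):
    if st[i,4]>40:print(st[i],c[i]+[360,320])
print('pred ball side f=.24,.27',proj(S,[jig(.08-.119*np.cos(f),.001,.046+.119*np.sin(f)) for f in(.24,.27)]),'block end',proj(S,[jig(-.063,y,.034) for y in(.015,-.015)]).round(1).tolist())
# dark block face in the top view, in jig axes
m=(g[280:370,165:250].max(2)<60).astype(np.uint8);n,l,st,c=cv2.connectedComponentsWithStats(m)
for i in range(1,n):
    if st[i,4]>15:print('top',st[i],c[i]+[165,280])
print(proj(T,[jig(x,y,.034) for x in(.045,-.063) for y in(.015,-.015)]).round(1).tolist())
# changes elsewhere in the top view
d=cv2.absdiff(g,cv2.imread('pics/top0.png')[:,:,::-1].copy()).max(2)
for nm,(a,b,u,v) in dict(tin=(295,345,130,185),brayer=(145,235,90,195),knife=(490,545,105,230),mid=(495,530,250,320),short=(458,490,250,320)).items(): print(nm,np.mean(d[u:v,a:b]>40).round(3))
E
```

```text
clock: 33.13
ee_pos: [0.4986, 0.22, 0.192]
eef_rot: [0.769, 0.635, 0.047, -0.052]
contact_force: [1.0, 0.5, -0.3]
opening: 0.077
grasp_force: 0.0
clock: 33.97
ee_pos: [0.4665, 0.0656, 0.1731]
eef_rot: [0.769, 0.635, 0.043, -0.054]
contact_force: [0.1, -0.2, 0.1]
opening: 0.0764
grasp_force: 0.0
ball f (contrast,f) [(83, 0.22), (83, 0.26), (80, 0.24), (79, 0.28)]
[  0  15  46  27 557] [385.29443447 348.71992819]
pred ball side f=.24,.27 [[393.91778645 339.87537598]
 [393.62119875 338.84690144]] block end [[405.4, 360.1], [407.5, 345.6]]
top [  16    1   69   89 2269] [213.77831644 324.26443367]
[[200.3, 278.4], [217.8, 281.9], [184.5, 343.6], [202.4, 347.3]]
tin 0.0
brayer 0.0
knife 0.0
mid 0.0
short 0.0
```

```bash
python3 -m creep '[[[-0.9,0,-0.5],0],[[-0.9,0,-0.5],0],[[-0.9,0,-0.5],0],[[-0.9,0,-0.5],0],[[-0.9,0,-0.5],0],[[-0.9,0,-0.5],0],[[-0.9,0,0],0],[[0,0,0],0],[[0,0,0],0]]'
python3 - <<'E'
from h import *
T=cam('top');g=manip.get_image('top');m=(g[265:365,165:250].max(2)<75).astype(np.uint8)
m=cv2.morphologyEx(m,cv2.MORPH_CLOSE,np.ones((7,7),np.uint8));n,l,st,c=cv2.connectedComponentsWithStats(m)
i=1+st[1:,4].argmax();k=cv2.findContours((l==i).astype(np.uint8),0,2)[0][0].reshape(-1,2)+[165,280-15]
q=cv2.boxPoints(cv2.minAreaRect(k));P=plane(T,q,.034)-JC;cc,nn=np.cos(JY),np.sin(JY)
print((np.c_[P[:,0]*cc+P[:,1]*nn,-P[:,0]*nn+P[:,1]*cc]*1000).round(1).tolist(),st[i]);ballf();print(manip.read_state()['clock'])
E
```

```text
clock: 34.87
ee_pos: [0.4367, -0.0983, 0.226]
eef_rot: [0.77, 0.635, 0.043, -0.054]
contact_force: [-0.8, -0.2, 0.2]
opening: 0.0768
grasp_force: 0.0
[[-61.9, 27.0], [80.5, 18.2], [75.7, -31.0], [-66.1, -20.9]] [  16    0   49   83 1615]
ball f (contrast,f) [(79, 0.22), (78, 0.26), (77, 0.24), (75, 0.28)]
34.9667
```

The clip is down (f ≈ 0.24, resting on the block). The block's rear end is where it should be (about -64 mm against -63), and the rest of the scene is unchanged. Handing in.

```bash
python3 -c "
from station import manip
print(manip.finish_job())"
```

```text
the job is handed in; nothing more can be done
None
```

I handed the job in at about 35 s: the longest block is on the jig's bed against the end stop and side fence, and the clip was let down onto it by a finger and released. The clip twice slipped from the pinch while it was up but never fell shut, and the other blocks, tin, roller and knife had not moved.

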